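# Run the blue laundry-line winder back to its loading mark

### The arm

A 6-joint arm with a two-finger parallel gripper is mounted at the origin on the work surface. World frame = base frame: x ahead of the robot, y to its left, z up, the work surface at z = 0. Lengths are in mm, angles in degrees, forces in N, time in s.
With the tool pointing down it reaches from about 350 to 850 mm from the base axis. Payload 8.1 kg.
Tool frame: the origin (TCP) lies at the very end of the fingers, on their centre line; the grasp point (between the pads) lies r.tcp_to_grasp behind it (r.tcp_to_grasp is the distance from the TCP to the grasp point, in mm); z points along the fingers, y is the line along which they close (so a half turn about z gives the same grasp; the last joint's range is limited). The gripper opens to 85 mm and grips with 20 to 120 N. Pads are 22 mm wide; open, the fingers measure 114 mm over their backs; the gripper's body (76 mm by 85 mm) begins 54 mm behind the grasp point. The pads swing forward as they close: fully open they stand 13 mm farther back than shut.
Start: joints at [60.08, 7.471, 85.268, -0, 87.261, -4.893], TCP at [253.805, 543.68, 231.292] pointing down, gripper open.
Joint ranges: [-169.43, 169.43], [-51.17, 129.36], [1.28, 143.12], [-76.62, 256.62], [0, 156.53], [-152.29, 152.29]. Speed limits (degrees/s): [136.94, 136.94, 159.86, 180, 180, 180].

### API

Orientations are given as [roll, pitch, yaw] about the fixed x, y, z axes, in that order (R = Rz(yaw) Ry(pitch) Rx(roll)).
In Python, from bench import r gives the robot as it stands.
- The arm moves only by the shell command python3 -m handwheel 'ROWS' [OPENING] [FORCE]. ROWS is JSON, a list of rows, each a list of 4 numbers: the shift along the tool's x, y, z in m, then the turn about the tool's z in degrees. A call has 1 to 10 rows; each row shifts and turns the commanded pose from where the row before left it, along the tool's axes as they then stand; what a row does not reach is not made up. A row lasts 1/10 s, in which the tool goes at most 50 mm and 8.59 degrees, less where a joint would pass 70% of its speed; a pose out of reach is approached as far as the arm can. A call is refused whole if a number of a shift passes 0.05 or a number of a turn 8.59, either way. A call with a gripper value outside its range is refused whole. OPENING is the finger opening in m, from 0 to 0.0854, set as the call begins (- or left out, the last holds). The fingers move at their own pace and stop on an object; FORCE is the grip in N (left out, the last holds). Time passes only in rows, so rows that do not move let the fingers close. It gives the time, the measured TCP pose, the force, the opening and the grip force at its end, in the units of the state.
- r.sense(): the state, without advancing time (a new reading comes with each control period).
- r.snapshot(name): name is "side" or "top" or "wrist"; returns the picture (420x560x3 uint8, red, green, blue); there is no depth.
- r.camera_params(name): a dict with "fx", "fy", "cx", "cy" (pixels), "R" (3x3) and "t" (3): a world point X has camera coordinates R X + t; the wrist camera has in their place "mount" (4x4, takes a point from camera to tool coordinates, whose origin is the TCP and whose axes are the flange's). Camera axes: x right, y down, z forward; pixel columns grow to the right and rows downward; lengths in mm; the calibration is good to about 2 mm. A picture is of the moment at which its call begins: read the wrist's pose just before it. camera_params takes no time and is no camera call.
- r.hand_in(): hands the job in; it is judged then, once.
The state is a dict: "time": time; "joint_pos": joint angles; "qd": joint speeds; "joint_efforts": joint torques, N m; "tool_pos": TCP position; "tcp_rot": TCP orientation; "ft_force": force on the tool from outside, world axes, zero at the start; "wrist_torque": the same for the moment, N m; "finger_gap": finger opening in mm; "grip_force": force on a finger pad.
Only numpy, scipy, OpenCV 4.12 (cv2) and the standard library are available. Lean on these libraries where they do the work, as an engineer would, in place of code of your own. Each camera call takes 0.05 s, during which the arm holds its last target. There are 200 camera calls.

### The job

On the dorm desk, get the empty blue laundry-line winder ready for a new line: lift its ratchet pawl by the red bar and fold it right over on to its back stop so that it stays clear, then turn the blue reel backward (clockwise from above) by its black knob until the knob stands in line with the white pointer. Let go, leaving the pawl laid back, and leave the grey winder alone.

Things in the scene. Friction and masses are not known exactly. Their poses are not given: they have to be found in the camera images.
- blue_winder: Winder with the blue reel, fixed to the desk: dark steel plate 205 x 225 x 12 mm (x -105 to 100, y -125 to 100). Origin on the reel's upright axis, at desk height; z up. The pawl's hinge is parallel to y, at x -60, y -67, z 58; steel cheeks about it reach z 66 and a stop post at x -82, y -67 reaches z 70, both ending at y -82.
- blue_pawl (a joint): Steel pawl, rad: 0 down in the teeth, growing as its tip is raised and folded over the hinge towards -x of blue_winder, to the stop at 2.35. Arm 60 mm from hinge to tip (tip at x 0, y -67). About 70 g, swings freely: let go before 1.57 (upright) it drops back into the teeth, beyond about 1.75 it tips on to the stop and stays.
- blue_bar (a point): Middle of the red bar, the pawl's handle: 10 mm diameter, level, parallel to y of blue_winder, sticking out sideways from the pawl's tip end, free from y -75 to -118. This point is at x 0, y -100, z 58 with the pawl down, the plate's top 46 mm below. It swings on a 60 mm radius about the hinge; on the stop it is at x -102, z 101.
- blue_reel (a joint): Flat reel 150 mm across with 8 rim teeth (tops at z 50), rad, near 0 at the start, growing clockwise from above (backward). Pawl down: clockwise is blocked after up to 0.2 rad of play, only counterclockwise turns. Pawl back: turns with about 1.2 N at the knob and stays where left. End stops at -1.2 and 2.4.
- blue_knob (a point): Centre of the top of the blue reel's upright black crank knob: 24 mm diameter, gripping part 55 to 90 mm above the desk, thin stem below, 45 mm from the reel's axis; this point is 90 mm above the desk. It is rigid on the reel and goes round with it.
- blue_mark (a point): Where the blue knob must come, seen from above: 45 mm from the reel's axis on the line towards the white pointer, 44 mm above the desk (the pointer's top). The pointer is a white upright block 20 x 8 mm just outside the reel's rim, 78 to 98 mm from the axis, 60 to 111 degrees clockwise of the knob's start.
- grey_knob (a point): Top of the black knob of the grey winder, a twin of the blue one with a grey reel and no pointer; to be left alone.
- grey_bar (a point): Middle of the grey winder's red pawl bar; to be left alone.

How it is judged:
By the outcome, as a careful person would: the job done as asked, in the order asked, and still so for the second after the job is handed in, with the robot touching nothing.
It also fails if it takes over 50 s, if anything falls off the work surface, if the arm or the gripper's body presses on something with over 40 N, if the wrist force passes 120 N, or if a joint passes its speed limit or range.

## Working session

There is one attempt and no reset: what is moved stays moved. The work goes in short steps, Python scripts to look and compute and a shell command to move; the robot and the scene stay as the last step left them, time stands still between calls to the robot, and variables do not carry over. Pictures are saved under pics/ and viewed, at most 10 in all, crops included, and the job is handed in when it is done.

```bash
mkdir -p pics; python3 - <<'E'
from bench import r
import cv2
s=r.sense();print(s['time'],s['tool_pos'],s['tcp_rot'],s['finger_gap'],r.tcp_to_grasp)
for n in('top','side'):
    cv2.imwrite(f'pics/{n}0.png',r.snapshot(n)[:,:,::-1]);print(n,r.camera_params(n))
print(r.camera_params('wrist'))
E
```

```text
0.0 [253.52147144 543.1726138  230.22240679] [-1.79889886e+02 -9.58348212e-03  1.54972139e+02] 85.40866055211562 18.700000000000003
top {'fx': 380.75224647319857, 'fy': 380.75224647319857, 'cx': 278.04111358635095, 'cy': 213.9364950556681, 'R': array([[ 0.00964587, -0.99928535, -0.03654789],
       [-0.99704162, -0.0068241 , -0.07656002],
       [ 0.0762559 ,  0.03717825, -0.99639491]]), 't': array([-25.84491288, 565.6807964 , 875.60267597])}
side {'fx': 493.00648618419837, 'fy': 493.00648618419837, 'cx': 279.990720969943, 'cy': 213.85772840446245, 'R': array([[ 0.80076382, -0.59891587, -0.00877987],
       [-0.34396907, -0.44779532, -0.82532698],
       [ 0.49036984,  0.66391199, -0.56458682]]), 't': array([-438.88478285,  254.41015952,  716.24763609])}
{'fx': 340.25323760061207, 'fy': 340.25323760061207, 'cx': 284.7296668874262, 'cy': 199.64459904851427, 'mount': array([[-1.08210306e-03, -9.62879148e-01, -2.69930685e-01,
         6.92495815e+01],
       [ 9.99998632e-01, -7.04271134e-04, -1.49658268e-03,
         1.15271718e+00],
       [ 1.25092387e-03, -2.69931935e-01,  9.62878593e-01,
        -1.42260452e+02],
       [ 0.00000000e+00,  0.00000000e+00,  0.00000000e+00,
         1.00000000e+00]])}
```

View pics/top0.png

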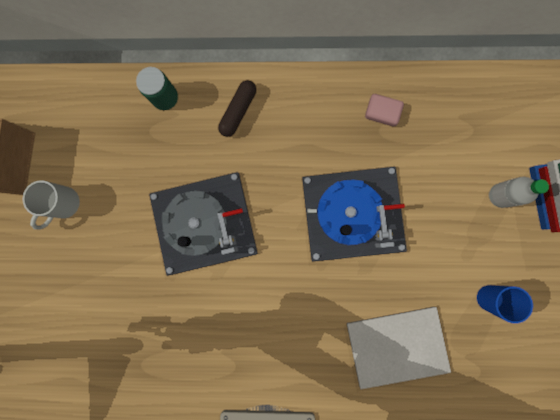

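View pics/side0.png

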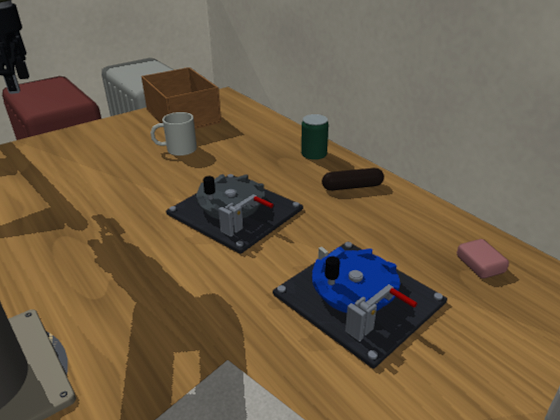

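```bash
python3 - <<'E'
import cv2,numpy as np
a=cv2.imread('pics/top0.png')[160:265,295:415];b=cv2.imread('pics/side0.png')[235:365,270:450]
cv2.imwrite('pics/ca.png',cv2.resize(a,None,fx=5,fy=5,interpolation=cv2.INTER_CUBIC))
cv2.imwrite('pics/cb.png',cv2.resize(b,None,fx=4,fy=4,interpolation=cv2.INTER_CUBIC))
E
```

```text
(no output)
```

View pics/ca.png

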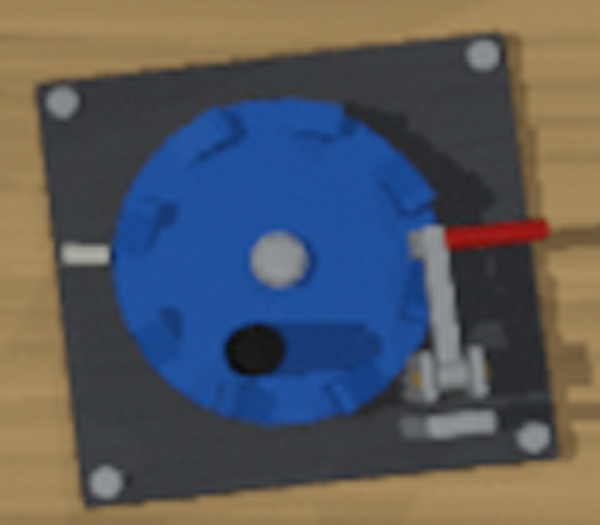

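View pics/cb.png

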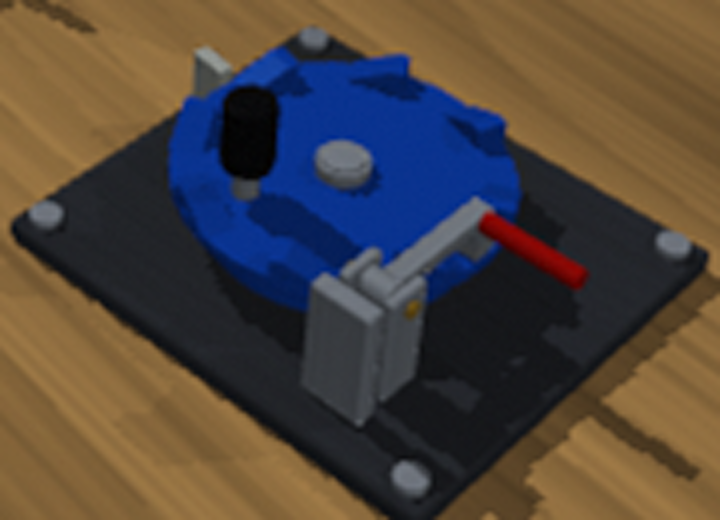

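```bash
cat >h.py <<'E'
import numpy as np
from bench import r
def ray(n,uv,z):
    c=r.camera_params(n);R,t=c['R'],c['t'];C=-R.T@t
    d=R.T@np.array([(uv[0]-c['cx'])/c['fx'],(uv[1]-c['cy'])/c['fy'],1]);return C+d*(z-C[2])/d[2]
E
python3 - <<'E'
from h import *
from scipy.optimize import least_squares
T=lambda u,v:(u/5+295-.4,v/5+160-.4)
S=lambda u,v:(u/4+270-.375,v/4+235-.375)
obs=[('top',T(40,85),(100,100,12)),('top',T(505,37),(100,-125,12)),('top',T(555,458),(-105,-125,12)),('top',T(85,505),(-105,100,12)),
('top',T(548,229),(0,-118,58)),('side',S(580,278),(0,-118,58)),('side',S(707,253),(100,-125,12)),('side',S(14,228),(-105,100,12))]
W=np.array([ray(n,p,l[2])[:2] for n,p,l in obs]);L=np.array([l[:2] for _,_,l in obs])
def M(p):
    c,s=np.cos(p[2]),np.sin(p[2]);return L@np.array([[c,s],[-s,c]])+p[:2]
f=least_squares(lambda p:(M(p)-W).ravel(),[600,-50,0])
print(f.x,np.degrees(f.x[2]));print((W-M(f.x)).round(1))
c,s=np.cos(f.x[2]),np.sin(f.x[2])
tol=lambda w:np.array([[c,s],[-s,c]])@(np.array(w[:2])-f.x[:2])
for nm,n,p,z in[('knob','top',T(255,349),90),('knob','side',S(250,98),90),('ptr','top',T(85,252),44),('ptr','side',S(212,58),44)]:
    w=ray(n,p,z);l=tol(w);print(nm,w.round(1),l.round(1),np.hypot(*l),np.degrees(np.arctan2(l[1],l[0])))
E
```

```text
[ 5.69747858e+02 -1.87440589e+02  1.16408016e-01] 6.669688019639531
[[-0.9 -2.3]
 [-3.3  0.8]
 [ 1.4  4.3]
 [ 3.3 -0.5]
 [ 0.7  0.1]
 [ 1.4  2.1]
 [-2.6  1.3]
 [ 0.  -5.8]]
knob [ 528.2 -169.6   90. ] [-39.2  22.5] 45.18960045581104 150.13168119289426
knob [ 528.8 -170.4   90. ] [-38.7  21.7] 44.33851034974215 150.69220707077548
ptr [573.7 -98.8  44. ] [14.2 87.6] 88.69662904253822 80.77811592430088
ptr [573.1 -98.1  44. ] [13.7 88.3] 89.35710985977964 81.15462110813107
```

```bash
R='[-0.0324,-0.0306,0,0]'; python3 -m handwheel '[[-0.02,-0.019,0,0],[-0.032,-0.031,0,0],[-0.032,-0.031,0,0],[-0.032,-0.031,0,0],[-0.032,-0.031,0,0],[-0.032,-0.031,0,0],[-0.032,-0.031,0,0],[-0.032,-0.031,0,0],[-0.032,-0.031,0,0],[-0.032,-0.031,0,0]]' 0.05 30
python3 -m handwheel '[[-0.032,-0.031,0,0],[-0.032,-0.031,0,0],[-0.032,-0.031,0,0],[-0.032,-0.031,0,0],[-0.032,-0.031,0,0],[-0.032,-0.031,0,0],[-0.032,-0.031,0,0],[-0.032,-0.031,0,0],[-0.032,-0.031,0,0],[-0.032,-0.03,0,0]]'
python3 -m handwheel '[[-0.012,-0.01,0,0],[0,0,0,8.3],[0,0,0,8.3],[0,0,0,8.3],[0,0,0,8.3],[0,0,0,8.3],[0,0,0,8.3],[0,0,0,8.3],[0,0,0,0]]'
```

```text
time: 1.1
tool_pos: [406.9, 141.6, 231.1]
tcp_rot: [-180.0, -0.0, 155.0]
ft_force: [0.8, 0.3, 0.2]
finger_gap: 50.1
grip_force: 0.0
time: 2.1
tool_pos: [566.2, -273.8, 230.6]
tcp_rot: [180.0, -0.0, 155.0]
ft_force: [0.8, -0.1, 0.4]
finger_gap: 50.2
grip_force: 0.0
time: 3.0
tool_pos: [572.4, -286.0, 230.6]
tcp_rot: [-180.0, -0.0, 96.7]
ft_force: [-0.4, 0.5, -0.2]
finger_gap: 50.1
grip_force: 0.0
```

```bash
python3 -m handwheel '[[-0.002,0.009,0.03,0],[0,0,0.03,0],[0,0,0,0]]'; cat >>h.py <<'E'
import cv2
from scipy.spatial.transform import Rotation as Ro
O=np.array([569.7,-187.4]);YAW=np.radians(6.67)
def world(l):
    c,s=np.cos(YAW),np.sin(YAW);return np.array([O[0]+c*l[0]-s*l[1],O[1]+s*l[0]+c*l[1],l[2]])
def wcam():
    s=r.sense();c=r.camera_params('wrist');T=np.eye(4);T[:3,:3]=Ro.from_euler('xyz',s['tcp_rot'],degrees=True).as_matrix();T[:3,3]=s['tool_pos'];return T@c['mount'],c
def wproj(P,T,c):
    p=np.linalg.inv(T)@np.append(P,1);return (c['fx']*p[0]/p[2]+c['cx'],c['fy']*p[1]/p[2]+c['cy'])
def wray(uv,z,T,c):
    d=T[:3,:3]@np.array([(uv[0]-c['cx'])/c['fx'],(uv[1]-c['cy'])/c['fy'],1]);C=T[:3,3];return C+d*(z-C[2])/d[2]
E
python3 - <<'E'
from h import *
T,c=wcam();im=r.snapshot('wrist')[:,:,::-1].copy()
for n,l in dict(b0=(0,-75,58),b1=(0,-118,58),k=(-39,22,90),m=(14,88,44),h=(-60,-67,58)).items():
    p=wproj(world(l),T,c);print(n,np.round(p));cv2.drawMarker(im,tuple(int(round(v)) for v in p),(0,255,255),0,8)
cv2.imwrite('pics/w1.png',im)
E
```

```text
time: 3.3
tool_pos: [579.0, -285.3, 165.3]
tcp_rot: [-179.6, -0.3, 97.1]
ft_force: [-0.1, -0.1, -1.3]
finger_gap: 50.2
grip_force: 0.0
b0 [289. 170.]
b1 [289. 224.]
k [224.  14.]
m [313. -79.]
h [208. 158.]
```

View pics/w1.png

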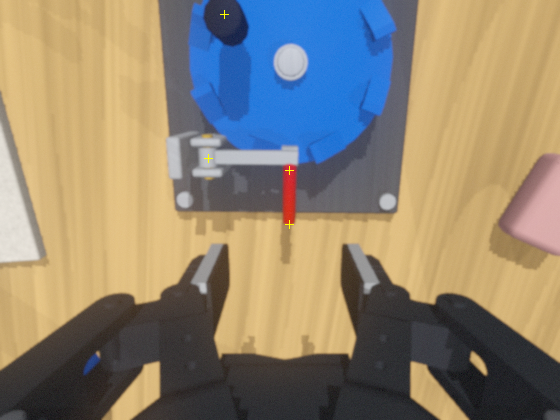

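The wrist view agrees with my estimate to about a pixel (bar at col 289, rows 168–224). Descending.

```bash
python3 -m handwheel '[[-0.001,0.002,0.03,0],[0,0,0.03,0],[0,0,0.03,0],[0,0,0.02,0],[0,0,0.01,0],[0,0,0,0],[0,0,0,0]]'
```

```text
time: 4.05
tool_pos: [585.1, -288.5, 53.4]
tcp_rot: [179.9, 0.1, 96.9]
ft_force: [0.3, -0.1, 0.2]
finger_gap: 49.8
grip_force: 0.0
```

```bash
python3 -m handwheel '[[0.001,-0.003,0.013,0],[0,0,0,0]]'; python3 -m handwheel '[[0,0,0,0],[0,0,0,0],[0,0,0,0],[0,0,0,0],[0,0,0,0]]' 0.004 20
```

```text
time: 4.25
tool_pos: [580.1, -286.9, 37.4]
tcp_rot: [-179.9, -0.0, 96.9]
ft_force: [-0.1, 0.4, -1.2]
finger_gap: 49.9
grip_force: 0.0
time: 4.75
tool_pos: [581.6, -287.3, 38.8]
tcp_rot: [179.9, 0.0, 96.9]
ft_force: [3.6, 1.7, 0.1]
finger_gap: 9.5
grip_force: 19.8
```

```bash
python3 -m handwheel '[[0,-0.0016,-0.0137,0],[0,-0.0046,-0.0129,0],[0,-0.0075,-0.0116,0],[0,-0.01,-0.0095,0],[0,-0.0118,-0.0071,0],[0,0,0,0]]'
```

```text
time: 5.35
tool_pos: [548.3, -291.8, 97.4]
tcp_rot: [179.6, 0.2, 96.9]
ft_force: [7.7, 5.0, 12.5]
finger_gap: 9.2
grip_force: 21.0
```

```bash
python3 -m handwheel '[[0,-0.0128,-0.0055,0],[0,-0.0138,-0.0013,0],[0,-0.0136,0.0022,0],[0,0,0,0]]'
```

```text
time: 5.75
tool_pos: [504.7, -296.8, 98.8]
tcp_rot: [-180.0, 0.1, 96.8]
ft_force: [-2.5, 2.3, 8.2]
finger_gap: 9.0
grip_force: 21.5
```

```bash
python3 -m handwheel '[[0,-0.0127,0.0045,0],[0,-0.0113,0.0075,0],[0,0,0,0]]'; python3 -m handwheel '[[0,0,0,0],[0,0,0,0],[0,0,0,0]]' 0.04
```

```text
time: 6.05
tool_pos: [480.5, -299.5, 85.1]
tcp_rot: [-179.9, 0.0, 96.8]
ft_force: [-1.9, -2.4, 0.9]
finger_gap: 9.0
grip_force: 20.7
time: 6.35
tool_pos: [482.3, -298.9, 85.7]
tcp_rot: [-180.0, -0.0, 96.9]
ft_force: [-0.7, 0.2, 0.6]
finger_gap: 40.1
grip_force: 0.0
```

```bash
python3 -m handwheel '[[0,0,-0.02,0],[0,0,-0.04,0],[0,0,-0.04,0],[0,0,0,0],[0,0,0,0]]'; python3 - <<'E'
from h import *
a=r.snapshot('side')[235:365,270:450,::-1]
cv2.imwrite('pics/s2.png',cv2.resize(a,None,fx=4,fy=4))
E
```

```text
time: 6.85
tool_pos: [483.0, -299.6, 187.3]
tcp_rot: [179.9, 0.1, 96.9]
ft_force: [-0.3, 1.0, -0.0]
finger_gap: 40.1
grip_force: 0.0
```

View pics/s2.png

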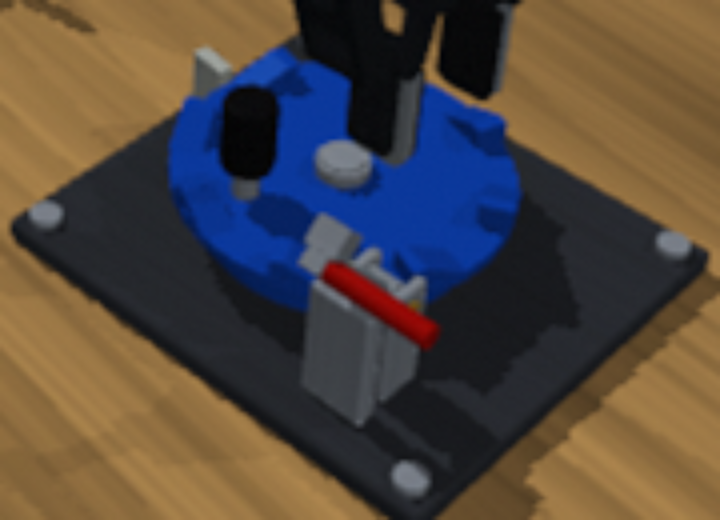

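The pawl lies on its stop (bar at crop 325,270–435,335), the reel has not moved. Now over the knob.

```bash
python3 -m handwheel '[[0.03,0.015,0,0],[0.031,0.015,0,0],[0.031,0.015,0,0],[0.031,0.015,0,0],[0,0,0,0]]' 0.06
python3 -m handwheel '[[0,0,0,-7.5],[0,0,0,-7.5],[0,0,0,-7.5],[0,0,0,-7.5],[0,0,0,-7.5],[0,0,0,-7.5],[0,0,0,-7.5],[0,0,0,-7.5],[0,0,0,0],[0,0,0,0]]'
```

```text
time: 7.4
tool_pos: [526.7, -165.6, 183.5]
tcp_rot: [-179.9, -0.2, 97.1]
ft_force: [-0.1, -0.6, 0.2]
finger_gap: 60.3
grip_force: 0.0
time: 8.4
tool_pos: [526.0, -170.0, 184.5]
tcp_rot: [-180.0, -0.1, 156.6]
ft_force: [0.6, -0.9, -0.1]
finger_gap: 60.1
grip_force: 0.0
```

```bash
python3 -m handwheel '[[-0.002,0.001,0.03,0],[0,0,0.03,0],[0,0,0.03,0],[0,0,0.025,0],[0,0,0.012,0],[0,0,0,0],[0,0,0,0]]'; python3 -m handwheel '[[0,0,0,0],[0,0,0,0],[0,0,0,0],[0,0,0,0],[0,0,0,0]]' 0.015 25
```

```text
time: 9.1
tool_pos: [529.4, -169.9, 59.5]
tcp_rot: [-180.0, 0.0, 156.8]
ft_force: [-0.4, 0.2, 0.7]
finger_gap: 59.9
grip_force: 0.0
time: 9.6
tool_pos: [529.9, -170.2, 60.2]
tcp_rot: [-180.0, 0.1, 156.9]
ft_force: [-1.4, 0.8, 6.1]
finger_gap: 23.1
grip_force: 24.8
```

```bash
python3 -m handwheel '[[-0.0003,0.0054,0,6.95],[-0.0003,0.0054,0,6.95],[-0.0003,0.0055,0,6.95],[-0.0004,0.0054,0,6.95],[-0.0003,0.0055,0,6.95]]'; python3 -m handwheel '[[-0.0003,0.0054,0,6.95],[-0.0003,0.0054,0,6.95],[-0.0004,0.0055,0,6.95],[-0.0003,0.0054,0,6.95],[-0.0003,0.0055,0,6.95],[0,0,0,0],[0,0,0,0],[0,0,0,0]]'
```

```text
time: 10.1
tool_pos: [547.1, -150.0, 60.2]
tcp_rot: [180.0, 0.1, 121.8]
ft_force: [-3.4, -3.9, 6.9]
finger_gap: 23.2
grip_force: 25.0
time: 10.9
tool_pos: [572.4, -143.6, 60.2]
tcp_rot: [180.0, 0.1, 87.3]
ft_force: [-6.1, -3.1, 8.6]
finger_gap: 23.1
grip_force: 25.2
```

```bash
python3 -m handwheel '[[0,0,0,0],[0,0,0,0],[0,0,0,0],[0,0,0,0]]' 0.06; python3 -m handwheel '[[0,0,-0.03,0],[0,0,-0.04,0],[0,0,-0.04,0],[-0.04,0,0,0],[-0.04,0,0,0],[-0.04,0,0,0],[0,0,0,0],[0,0,0,0],[0,0,0,0]]'; python3 - <<'E'
from h import *
T,c=wcam();np.save('T.npy',T);a=r.snapshot('wrist');b=r.snapshot('top');s=r.snapshot('side')
for n,im in(('w3',a),('t3',b),('s3',s)):cv2.imwrite(f'pics/{n}.png',im[:,:,::-1])
b=cv2.resize(b[170:240,295:395],None,fx=4,fy=4,interpolation=2);s=cv2.resize(s[235:365,270:450],None,fx=2.222,fy=2.222,interpolation=2)
out=np.zeros((580,800,3),np.uint8);out[:280,:400]=b;out[:289-0,400:800]=s[:289,:400]
k=wproj(world((7,44.5,90)),T,c);m=wproj(world((14,88,44)),T,c);print(k,m)
u,v=[int(round(q)) for q in np.mean([k,m],0)];u0=max(0,min(u-80,400));v0=max(0,min(v-55,310));print(u0,v0)
out[290:290+275,:400]=cv2.resize(a[v0:v0+110,u0:u0+160],(400,275),interpolation=2)
cv2.imwrite('pics/m3.png',out[:,:,::-1])
E
```

```text
time: 11.3
tool_pos: [572.3, -142.2, 58.5]
tcp_rot: [-180.0, -0.0, 87.4]
ft_force: [-0.2, -0.2, 0.4]
finger_gap: 59.9
grip_force: 0.0
time: 12.2
tool_pos: [566.8, -261.3, 168.4]
tcp_rot: [-180.0, -0.0, 87.4]
ft_force: [0.5, -0.5, 0.4]
finger_gap: 60.2
grip_force: 0.0
(np.float64(284.1717489967541), np.float64(16.56882485672088)) (np.float64(284.1242294051895), np.float64(-38.48156007366654))
204 0
```

View pics/m3.png

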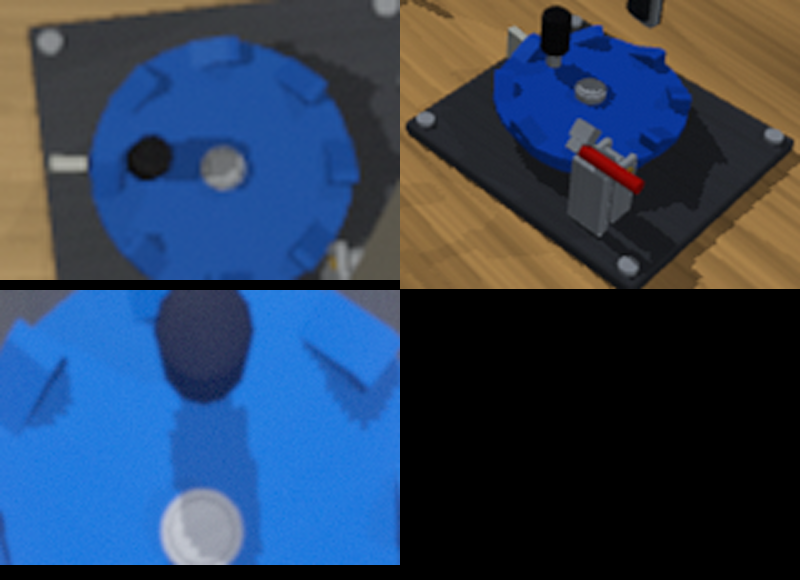

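```bash
python3 -m handwheel '[[0.03,0,-0.02,0],[0.04,0,0,0],[0.02,0,0,0],[0,0,0,0],[0,0,0,0],[0,0,0,0]]'; python3 - <<'E'
from h import *
c_,s_=np.cos(YAW),np.sin(YAW)
def ang(w):
    d=w[:2]-O;return np.hypot(*d).round(1),np.degrees(np.arctan2(d[1],d[0])).round(2),w.round(1)
T4=lambda u,v:(u/4+295-.375,v/4+170-.375)
S=lambda u,v:((u-400)/2.222+270-.27,v/2.222+235-.27)
print('knob',ang(ray('top',T4(149,156),90)),ang(ray('side',S(557,13),90)))
print('ptr',ang(ray('top',T4(68,162.5),44)))
T,c=wcam();a=r.snapshot('wrist');np.save('T.npy',T)
k=wproj(world((7,44.5,90)),T,c);m=wproj(world((14,88,44)),T,c);print(k,m)
u,v=[int(round(q)) for q in np.mean([k,m],0)];u0=max(0,min(u-80,400));v0=max(0,min(v-60,300));print(u0,v0)
cv2.imwrite('pics/w4.png',cv2.resize(a[v0:v0+120,u0:u0+160,::-1],None,fx=5,fy=5,interpolation=2))
E
```

```text
time: 12.95
tool_pos: [571.0, -172.7, 188.7]
tcp_rot: [-180.0, 0.0, 87.4]
ft_force: [0.9, 0.1, 0.7]
finger_gap: 59.7
grip_force: 0.0
knob (np.float64(47.2), np.float64(86.06), array([ 572.9, -140.3,   90. ])) (np.float64(46.0), np.float64(85.1), array([ 573.6, -141.6,   90. ]))
ptr (np.float64(88.6), np.float64(87.79), array([573.1, -98.9,  44. ]))
(np.float64(284.26272934401845), np.float64(161.30476269798305)) (np.float64(284.1717605724089), np.float64(97.86819497369585))
204 70
```

View pics/w4.png

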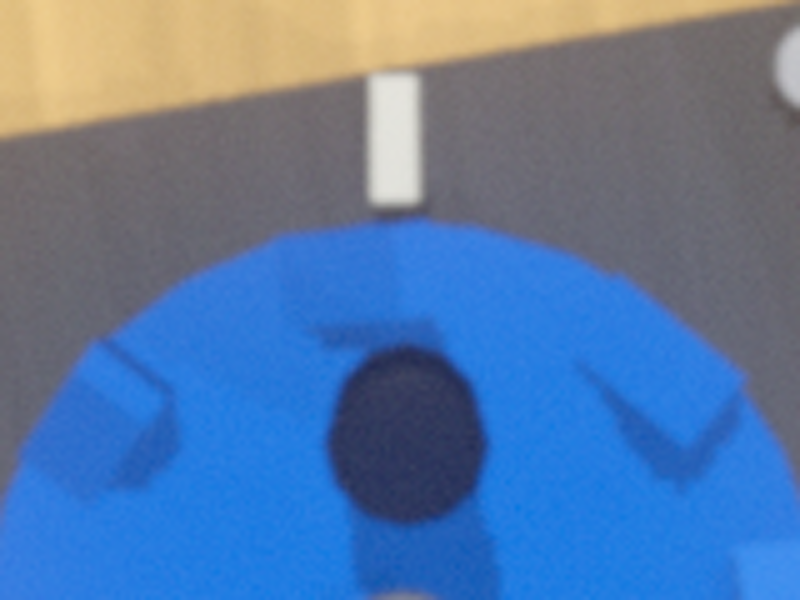

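```bash
python3 - <<'E'
from h import *
c=r.camera_params('wrist');T=np.load('T.npy')
for n,p,z in(('knob',(407,432),90),('ptr',(395,140),44),('ptrin',(395.5,204),44),('ptrout',(394.5,74),44)):
    w=wray((p[0]/5-.4+204,p[1]/5-.4+70),z,T,c);d=w[:2]-O;print(n,w.round(1),np.hypot(*d).round(1),np.degrees(np.arctan2(d[1],d[0])).round(2))
c=r.camera_params('wrist')
E
```

```text
knob [ 572.2 -138.6   90. ] 48.8 87.08
ptr [572.1 -98.1  44. ] 89.3 88.44
ptrin [ 571.7 -108.1   44. ] 79.3 88.54
ptrout [572.5 -88.   44. ] 99.4 88.37
```

```bash
python3 - <<'E'
from h import *
c=r.camera_params('wrist');T4=np.load('T.npy')
# use camera frame with relative pose: T3 = T4 shifted along tool x only; bearings within each image
def off(T,u,v,z): return wray((u,v),z,T,c)
T3=T4.copy();T3[:3,3]+=np.array([566.8-571,-261.3+172.7,168.4-188.7])
hub=off(T3,202/2.5-.3+204,(527-290)/2.5-.3,55);k3=off(T3,204.5/2.5-.3+204,16.6,90)
k4=off(T4,407/5-.4+204,432/5-.4+70,90);p4=off(T4,395/5-.4+204,140/5-.4+70,44)
a=lambda d:np.degrees(np.arctan2(d[1],d[0]))
print(hub,k3,k4,p4);print('hub->knob',a(k3-hub),np.hypot(*(k3-hub)[:2]),'knob->ptr',a(p4-k4),'hub->ptr(shift)',a(p4-(k4-(k3-hub))))
E
```

```text
[ 569.58398574 -185.15463446   55.        ] [ 572.22707677 -142.5413195    90.        ] [ 572.18564927 -138.62337864   90.        ] [572.12537012 -98.10274359  44.        ]
hub->knob 86.45077579551366 42.69520514478137 knob->ptr 90.08523405309869 hub->ptr(shift) 88.2205027520255
```

The views agree that the knob is about 1.8° (1.4 mm) past the line. Regripping to trim it.

```bash
python3 -m handwheel '[[0.015,0,0,0],[0.015,0,0,0],[0,0,0.03,0],[0,0,0.035,0],[0,0,0.035,0],[0,0,0.03,0],[0,0,0,0],[0,0,0,0],[0,0,0,0]]'; python3 -m handwheel '[[0,0,0,0],[0,0,0,0],[0,0,0,0],[0,0,0,0],[0,0,0,0],[0,-0.0007,0,0],[0,-0.0007,0,0],[0,0,0,0],[0,0,0,0]]' 0.015 25;  python3 -m handwheel '[[0,0,0,0],[0,0,0,0],[0,0,0,0],[0,0,0,0]]' 0.06; python3 -m handwheel '[[0,0,-0.03,0],[0,0,-0.04,0],[0,0,-0.04,0],[-0.015,0.0007,-0.02,0],[-0.015,0.0007,0,0],[0,0,0,0],[0,0,0,0],[0,0,0,0]]'; python3 - <<'E'
from h import *
T,c=wcam();a=r.snapshot('wrist');np.save('T5.npy',T)
s=r.snapshot('side')[235:365,270:450,::-1]
o=np.zeros((600,800,3),np.uint8);o[:420,:560]=cv2.resize(a[70:190,204:364,::-1],(560,420),interpolation=2);o[420:,:249]=cv2.resize(s,(249,180),interpolation=2)
cv2.imwrite('pics/w5.png',o)
E
```

```text
time: 13.9
tool_pos: [574.0, -142.6, 61.2]
tcp_rot: [179.8, 0.1, 87.4]
ft_force: [-0.0, 0.5, 0.8]
finger_gap: 60.2
grip_force: 0.0
time: 14.8
tool_pos: [572.7, -142.6, 60.2]
tcp_rot: [179.8, 0.0, 87.4]
ft_force: [4.5, 0.4, 5.4]
finger_gap: 23.2
grip_force: 24.7
time: 15.2
tool_pos: [570.3, -142.2, 58.1]
tcp_rot: [-179.9, -0.0, 87.4]
ft_force: [0.3, 0.2, -0.4]
finger_gap: 59.9
grip_force: 0.0
time: 16.0
tool_pos: [569.9, -171.6, 186.6]
tcp_rot: [-179.8, -0.1, 87.4]
ft_force: [0.7, 0.2, 0.3]
finger_gap: 60.0
grip_force: 0.0
```

View pics/w5.png

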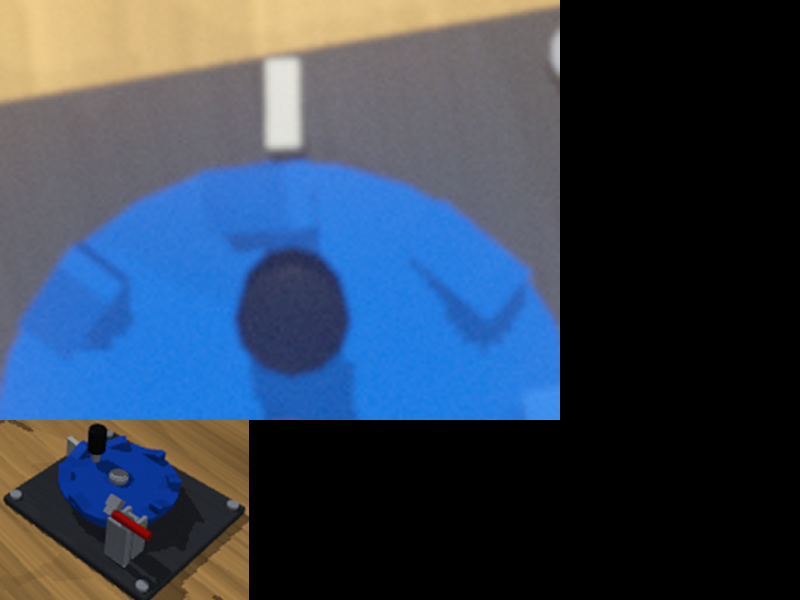

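The trim only flexed the arm (4.5 N, knob still ~9 px right of the pointer in this crop; pawl still back). Repeating with a larger shift and matching turn.

```bash
python3 -m handwheel '[[0.015,0,0,0],[0.015,0,0,0],[0,0,0.03,0],[0,0,0.035,0],[0,0,0.035,0],[0,0,0.03,0],[0,0,0,0],[0,0,0,0],[0,0,0,0]]'; python3 -m handwheel '[[0,0,0,0],[0,0,0,0],[0,0,0,0],[0,0,0,0],[0,-0.001,0,-0.6],[0,-0.001,0,-0.6],[0,-0.001,0,-0.6],[0,0,0,0],[0,0,0,0]]' 0.015 25;  python3 -m handwheel '[[0,0,0,0],[0,0,0,0],[0,0,0,0],[0,0,0,0]]' 0.06; python3 -m handwheel '[[0,0,-0.03,0],[0,0,-0.04,0],[0,0,-0.04,0],[-0.015,0.0007,-0.02,0],[-0.015,0.0007,0,0],[0,0,0,0],[0,0,0,0],[0,0,0,0]]'; python3 - <<'E'
from h import *
T,c=wcam();a=r.snapshot('wrist');np.save('T6.npy',T)
s=r.snapshot('side')[235:365,270:450,::-1]
o=np.zeros((600,800,3),np.uint8);o[:420,:560]=cv2.resize(a[70:190,204:364,::-1],(560,420),interpolation=2);o[420:,:249]=cv2.resize(s,(249,180),interpolation=2)
cv2.imwrite('pics/w6.png',o)
E
```

```text
time: 17.0
tool_pos: [574.0, -142.3, 61.2]
tcp_rot: [179.8, 0.1, 87.4]
ft_force: [0.1, 0.4, 0.7]
finger_gap: 59.7
grip_force: 0.0
time: 17.9
tool_pos: [571.1, -142.5, 60.2]
tcp_rot: [179.8, 0.0, 89.2]
ft_force: [5.3, -0.1, 5.5]
finger_gap: 23.2
grip_force: 24.6
time: 18.3
tool_pos: [568.7, -142.2, 58.1]
tcp_rot: [-179.9, -0.0, 89.2]
ft_force: [-1.2, -0.1, -0.3]
finger_gap: 60.0
grip_force: 0.0
time: 19.1
tool_pos: [569.2, -171.6, 186.6]
tcp_rot: [-179.8, -0.1, 89.2]
ft_force: [-0.8, 0.1, -0.4]
finger_gap: 60.0
grip_force: 0.0
```

View pics/w6.png

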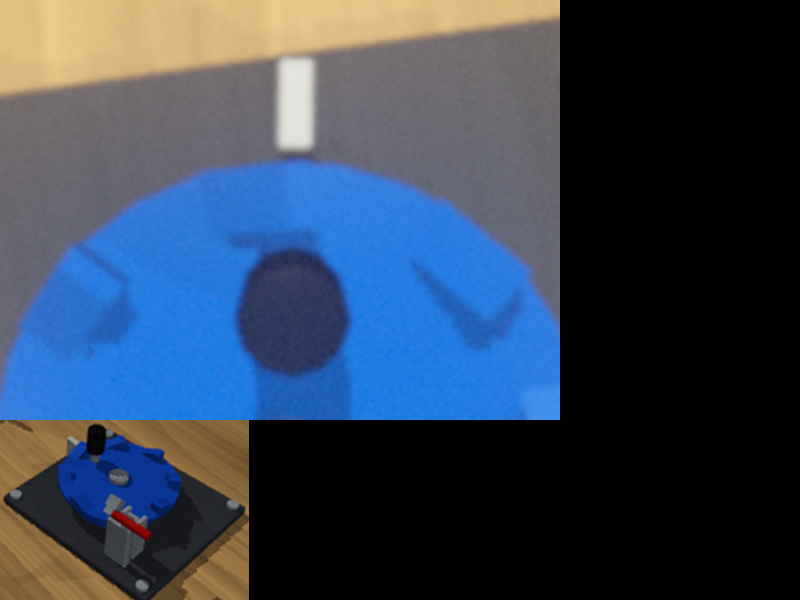

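Now hub (~col 292), knob (293) and pointer (295) are in line in the wrist view. The pawl is still laid back and the gripper is clear.

```bash
python3 -c "
from bench import r
print(r.hand_in())"
```

```text
the job is handed in; nothing more can be done
None
```

The job is handed in: the blue winder's pawl lies on its back stop, the knob lines up with the white pointer to within about half a degree by my last picture, the gripper is clear, and the grey winder was not touched.

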